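# Free the decorating turntable under the blue pot

## Robot

A 6-joint arm with a two-finger parallel gripper is mounted at the origin on the work surface. World frame = base frame: x ahead of the robot, y to its left, z up, the work surface at z = 0. Lengths are in mm, angles in rad, forces in N, time in s.
With the tool pointing down it reaches from about 350 to 875 mm from the base axis. Payload 4.2 kg.
Tool frame: the origin (TCP) lies at the very end of the fingers, on their centre line; the grasp point (between the pads) lies 19 mm behind it; z points along the fingers, y is the direction in which the jaws open and shut (so a half turn about z gives the same grasp; the last joint's range is limited). The gripper opens to 87 mm and grips with 3 to 60 N. Pads are 19 mm wide; open, the fingers measure 117 mm over their backs; the gripper's body (75 mm by 190 mm) begins 51 mm behind the grasp point.
Start: joints at [1.594, 0.385, 0.008, 0, -1.194, -0.259], TCP at [145.982, 607.691, 222.55] pointing down, gripper open.
Joint ranges: [-3.14, 3.14], [-1.21, 2.06], [-1.07, 1.41], [-3.16, 2.05], [-2.99, -0.16], [-3.1, 3.1]. Speed limits (rad/s): [2.79, 2.79, 3.14, 3.14, 3.14, 3.14].

## Interface

Orientations are given as a unit quaternion [x, y, z, w].
In Python, from cell import bot, grab_frame, get_calibration gives the robot as it stands.
- The arm moves only by the shell command python3 -m creep 'ROWS' [FORCE]. ROWS is text: rows parted by semicolons, each of 7 numbers parted by spaces: the turn, a rotation vector about the tool's x, y, z in rad, then the shift along the tool's x, y, z in cm, then the gripper's target within -1 to 1 (shut at 1, half-way at 0, fully open at -1). A call has 1 to 20 rows; each row shifts and turns the pose as measured when the row begins, along the tool's axes as they then stand; what a row does not reach is not made up. A row lasts 1/8 s, in which the tool goes at most 62.5 mm and 10.7 degrees, less where a joint would pass 70% of its speed; a pose out of reach is approached as far as the arm can. A call is refused whole if a number of a shift passes 6.25 or a number of a turn 0.188, either way. A call with a gripper value outside its range is refused whole. The fingers move at their own pace and stop on an object; FORCE is the grip in N (left out, the last holds). Time passes only in rows, so rows that do not move let the fingers close. It gives the time, the measured TCP pose, the force and the opening at its end, in the units of the state.
- bot.get_state(): the state, without advancing time (a new reading comes with each control period).
- grab_frame(name): name is "side" or "top"; returns (picture, depth): 420x560x3 uint8, red, green, blue; 420x560 float32, mm along the optical axis (not along the pixel's ray), 0 where there is no reading.
- get_calibration(name): a dict with "vfov" (degrees; the focal length in pixels is half the picture's height over the tangent of half this angle, whatever the lens; pixels are square), "cx", "cy" (the principal point, pixels), "rvec" (rotation vector, rad) and "tvec" (3), from world to camera coordinates, as OpenCV has them. Camera axes: x right, y down, z forward; pixel columns grow to the right and rows downward; lengths in mm; the calibration is good to about 2 mm. A picture is of the moment at which its call begins. get_calibration takes no time and is no camera call.
- bot.job_done(): hands the job in, once; it reports no verdict.
The state is a dict: "clock": time; "joint_positions": joint angles; "qd": joint speeds; "joint_torque": joint torques, N m; "position": TCP position; "orientation": TCP orientation; "wrist_force": force on the tool from outside, world axes, zero at the start; "wrist_torque": the same for the moment, N m; "width": finger opening in mm.
Only numpy, scipy, OpenCV 4.12 (cv2) and the standard library are available. Lean on these libraries where they do the work, as an engineer would, in place of code of your own. Each camera call takes 0.05 s, during which the arm holds its last target.

## Task

The blue pot is ready to be painted all round, so free its turntable: pull the red T-shaped knob of that turntable's sprung index plunger straight up, twist it about 60 degrees either way and let it down into the yellow rest notch so that it stays retracted. Leave the other turntable, with the terracotta pot, locked as it is, and do not knock the blue pot over.

Things in the scene. Friction and masses are not known exactly. Their poses are not given: they have to be found in the camera images.
- blue_grip (a point): Grip point of the red T-knob at the blue pot's wheel, on the vertical plunger axis, 98 mm above the table while locked. The knob is an upright paddle 50 mm long (this point's x), 14 mm wide (its y: pinch across this), from 22 mm below to 16 mm above the point; locked, it points along the wheel's radius. Under it a steel crown 43 mm wide, top 72 mm above the table. 124 mm from the wheel's axis.
- blue_lift (a joint): How far this plunger is pulled straight up, m: 0 locked (at the start), about 0.012 resting in a notch, 0.024 upper stop. A spring pulls it down: 6 N at 0, 12 N at 0.024. A cross pin in a deep slot stops it turning while low: raise it over 0.015 (0.018 to 0.021 is good) to twist freely.
- blue_turn (a joint): Twist of this knob, rad, counter-clockwise from above positive; 0 while locked, stops at -1.4 and 1.4. Yellow rest notches at +1.05 and -1.05 (either will do), crests at 0.52 and 1.57 either way: let go beyond 0.7 it settles into the notch, short of 0.35 it snaps back to locked.
- clay_grip (a point): The same point on the identical red knob of the other turntable, which carries the terracotta pot. To be left locked.
- blue_pot: Blue glazed pot, 72 mm wide, 78 mm tall, loose on the middle of its 264 mm wide toothed aluminium wheel; origin at the centre of its underside, 42 mm above the table, z up. It marks the turntable to free. The other pot is terracotta, 78 mm wide, 75 mm tall.
Mind the look-alikes: they are no part of the job. Several things have the shape of the blue_pot; the one meant has the colours described above.

How it is judged:
By the outcome, as a careful person would: the job done as asked, in the order asked, and still so for the second after the job is handed in, with the robot touching nothing.
It also fails if it takes over 32 s, if anything falls off the work surface, if the arm or the gripper's body presses on something with over 40 N, if the wrist force passes 120 N, or if a joint passes its speed limit or range.

## Working session

There is one attempt and no reset: what is moved stays moved. The work goes in short steps, Python scripts to look and compute and a shell command to move; the robot and the scene stay as the last step left them, time stands still between calls to the robot, and variables do not carry over. Pictures are saved under pics/ and viewed, and the job is handed in when it is done.

```bash
ls; mkdir -p pics; cat > h.py <<'E'
import numpy as np,cv2
from cell import bot,grab_frame,get_calibration
def cal(n,shape=(420,560)):
    c=get_calibration(n);f=shape[0]/2/np.tan(np.radians(c['vfov'])/2)
    R=cv2.Rodrigues(np.array(c['rvec'],float))[0];return f,c['cx'],c['cy'],R,np.array(c['tvec'],float).ravel(),c
def cloud(n,d):
    f,cx,cy,R,t,c=cal(n)
    v,u=np.mgrid[:420,:560];P=np.stack([(u-cx)/f*d,(v-cy)/f*d,d],-1)
    return (P-t)@R
E
python3 - <<'E'
from h import *
for n in("side","top"):
    p,d=grab_frame(n);cv2.imwrite(f'pics/{n}0.png',p[...,::-1]);np.savez(f'{n}0.npz',p=p,d=d);print(get_calibration(n))
print(bot.get_state())
E
```

```text
pics
{'vfov': 56.477632717165456, 'cx': 279.5801443054748, 'cy': 210.15112010805024, 'rvec': array([ 2.29087076, -0.39566755,  0.17747946]), 'tvec': array([-524.03492632,  237.3204871 ,  618.86873966])}
{'vfov': 53.59608872130794, 'cx': 270.9841541957344, 'cy': 213.39234505460246, 'rvec': array([ 2.16713303, -2.17012246,  0.08533449]), 'tvec': array([  70.07003768,  590.8196328 , 1023.0164764 ])}
{'clock': 0.1, 'joint_positions': array([ 1.59360282e+00,  3.85475490e-01,  6.75115811e-03, -4.39043813e-04,
       -1.19400055e+00, -2.58572486e-01]), 'qd': array([-0.00109216, -0.00209876,  0.0030368 ,  0.00317519, -0.00060965,
       -0.00178589]), 'joint_torque': array([-6.17593196e-04, -3.91686416e+01,  1.87937021e+01,  4.23188746e+00,
        1.34953758e-02, -7.33126694e-05]), 'position': array([145.86636892, 607.17963815, 221.5664729 ]), 'orientation': array([ 9.93049834e-01, -1.17690510e-01, -6.68117442e-05,  9.83360177e-04]), 'wrist_force': array([ 0.3968209 , -0.33970705, -0.08201929]), 'wrist_torque': array([-0.01850871,  0.00400645,  0.06294109]), 'width': 87.14012858934525}
```

View pics/side0.png

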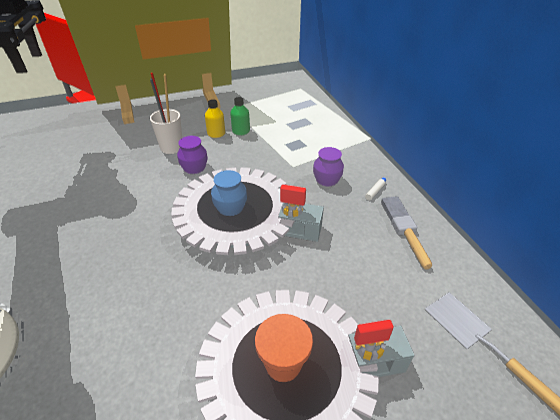

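View pics/top0.png

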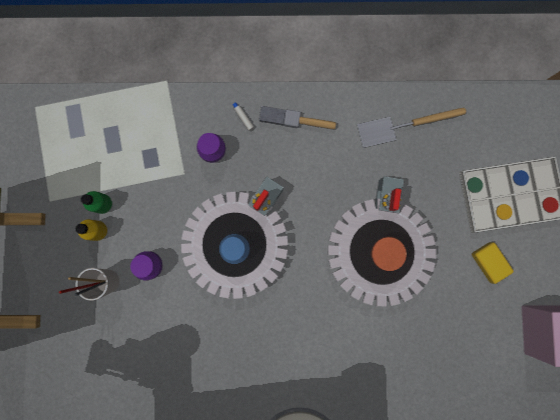

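In the side view the blue pot is at (229,193), with its red knob at (293,195). The terracotta pot is at (284,345), with its knob at (374,332). In the top view the blue pot is at (234,249) and its knob at (261,200), while the terracotta pot is at (389,253) and its knob at (395,199). The two purple pots at top (211,148) and (146,265) are look-alikes: wrong colour, and not on a wheel. So the target is the knob at (261,200). Next I'll enlarge that area and measure it.

```bash
cat > m.py <<'E'
from h import *
def ana(n,p,d,roi):
    W=cloud(n,d);hsv=cv2.cvtColor(p,cv2.COLOR_RGB2HSV)
    m=((hsv[...,0]<6)|(hsv[...,0]>174))&(hsv[...,1]>180)&(hsv[...,2]>70)&(d>0)
    k=np.zeros_like(m);a,b,c,e=roi;k[b:e,a:c]=1;m&=k
    return W,m
E
python3 - <<'E'
from m import *
for n,roi in(("top",(235,175,290,225)),("side",(270,175,325,225))):
    z=np.load(n+'0.npz');p,d=z['p'],z['d'];W,m=ana(n,p,d,roi)
    Q=W[m];print(n,m.sum(),np.percentile(Q,[1,10,50,90,99],axis=0).round(1).tolist())
    t=Q[Q[:,2]>np.percentile(Q[:,2],95)-6]
    r=cv2.minAreaRect(t[:,:2].astype(np.float32));print('top face',len(t),t.mean(0),r)
    c=t[:,:2]-t[:,:2].mean(0);u,s,v=np.linalg.svd(c);print('axis',np.degrees(np.arctan2(v[0,1],v[0,0])),s)
    a,b,cc,e=roi;cv2.imwrite(f'pics/{n}_crop.png',cv2.resize(p[b-20:e+60,a-40:cc+20,::-1],None,fx=5,fy=4.5,interpolation=cv2.INTER_CUBIC))
    hsv=cv2.cvtColor(p,cv2.COLOR_RGB2HSV)
    mb=(abs(hsv[...,0].astype(int)-107)<8)&(hsv[...,1]>100)&(d>0)&(W[...,2]>45)&(W[...,2]<135)
    mb[:,:200 if n=='top' else 190]=0; mb[:,280:]=0
    print('pot',mb.sum(),np.percentile(W[mb],[2,50,98],axis=0).round(1).tolist())
    # wheel: points z 35..50
z=np.load('top0.npz');W=cloud('top',z['d']);m=(abs(W[...,2]-40)<8);m[:,:175]=0;m[:,295:]=0;m[:185]=0;m[305:]=0
q=W[m];print('wheel z',np.median(q[:,2]));
h=cv2.convexHull(q[:,:2].astype(np.float32));print(cv2.minEnclosingCircle(h))
E
```

```text
top 109 [[596.0, 77.5, 99.2], [600.6, 82.1, 109.7], [616.4, 93.6, 112.8], [630.9, 103.0, 115.5], [635.7, 107.7, 116.7]]
top face 95 [616.30140565  93.43888691 113.12235467] ((616.1588745117188, 93.70230102539062), (12.018253326416016, 47.17748260498047), 58.23382568359375)
axis 147.10108417018938 [130.60470172  31.44238134]
pot 693 [[470.6, 125.1, 85.3], [500.9, 155.0, 117.5], [533.9, 188.2, 121.8]]
side 126 [[593.8, 74.1, 80.9], [595.0, 78.6, 97.0], [613.8, 90.8, 112.5], [631.6, 99.9, 113.6], [636.4, 106.2, 114.5]]
top face 109 [615.63288142  90.1539684  112.55644144] ((616.1419067382812, 90.90951538085938), (15.754258155822754, 47.51457214355469), 58.16701126098633)
axis -32.95785951317841 [146.10697213  38.9110906 ]
pot 836 [[469.7, 120.4, 77.6], [496.0, 137.5, 104.2], [524.9, 175.9, 120.2]]
wheel z 41.04447920171843
((535.0986328125, 147.64401245117188), 158.2513885498047)
```

View pics/top_crop.png

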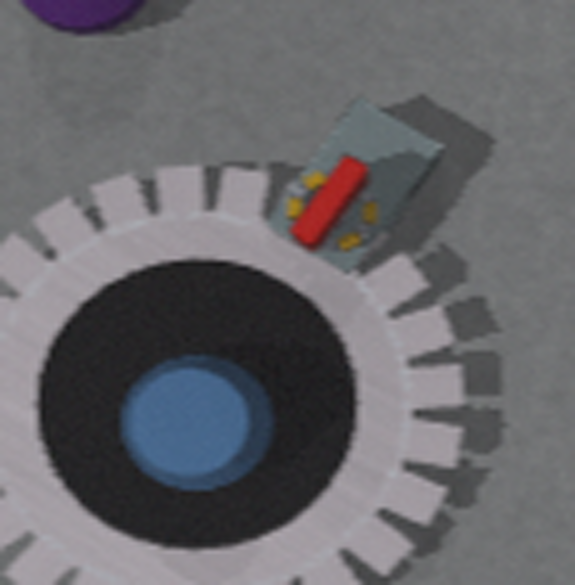

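View pics/side_crop.png

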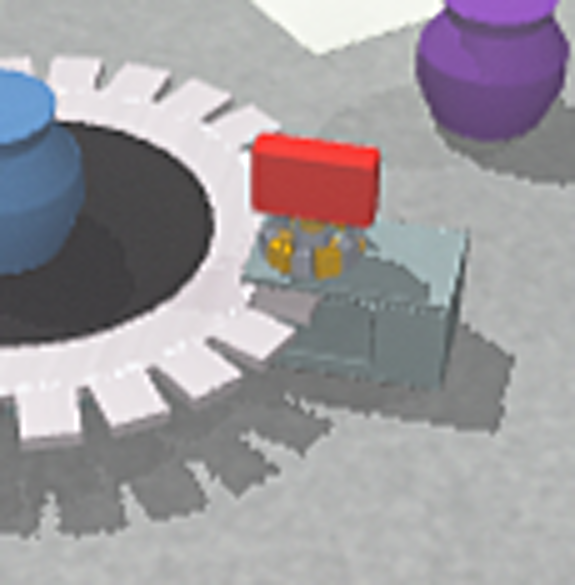

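The crops confirm the target. The blue pot's wheel has its red paddle at top (261,200), lying radially over the crown with the yellow notches. Its centre is about (616,93), with the long axis at about -32° in world. Before moving I'll check the obstacle heights along the way.

```bash
cat > go.py <<'E'
from h import *
from scipy.spatial.transform import Rotation as Ro
import sys
def need(x,y,z,ax):  # remaining, in tool axes (cm) and turn about tool z
    s=bot.get_state();R=Ro.from_quat(s['orientation']).as_matrix()
    dl=R.T@(np.array([x,y,z])-s['position'])/10
    a=np.degrees(np.arctan2(R[1,0],R[0,0]));e=-(ax-a);
    Rt=Ro.from_euler('z',ax,degrees=True).as_matrix()@np.diag([1,-1,-1.])
    print('t',s['clock'],'pos',s['position'].round(1),'xax',a.round(2),'w',round(s['width'],1),'F',s['wrist_force'].round(1),'T',s['wrist_torque'].round(2),'q',s['joint_positions'].round(2))
    print('shift cm',dl.round(2),'turn',Ro.from_matrix(R.T@Rt).as_rotvec().round(3))
if __name__=='__main__': need(*map(float,sys.argv[1:5]))
E
python3 - <<'E'
from h import *
z=np.load('top0.npz');W=cloud('top',z['d']);q=W[z['d']>0]
a=np.array([146,607.]);b=np.array([616,93.]);u=(b-a)/696
s=(q[:,:2]-a)@u;l=(q[:,:2]-a)@[-u[1],u[0]]
for k in range(0,750,50):
    m=(s>k)&(s<k+50)&(abs(l)<130)
    if m.sum():print(k,m.sum(),q[m,2].max().round())
E
python3 go.py 616 93 160 -32.3
```

```text
0 1961 6.0
50 2091 5.0
100 2063 5.0
150 2043 5.0
200 2060 200.0
250 2222 204.0
300 1986 97.0
350 1981 83.0
400 2033 81.0
450 1862 47.0
500 1950 122.0
550 2056 124.0
600 2013 102.0
650 1947 117.0
700 1886 117.0
t 0.1 pos [145.9 607.2 221.6] xax -13.52 w 87.1 F [ 0.4 -0.3 -0.1] T [-0.02  0.    0.06] q [ 1.59  0.39  0.01 -0.   -1.19 -0.26]
shift cm [57.73 38.99  6.24] turn [ 0.002 -0.     0.328]
```

Brush tips at about 204 mm lie under the path, so I'll rise first.

```bash
python3 -m creep '0 0 0.05 0 0 -4 -1; 0 0 0.1 3 1 -4 -1; 0 0 0.1 4.5 3 0 -1; 0 0 0.078 4.5 3 0 -1; 0 0 0 4.5 3 0 -1; 0 0 0 4.5 2.5 0 -1; 0 0 0 4.5 2.5 0 -1'; python3 go.py 616 93 150 -32.3
```

```text
clock: 0.98
position: [299.4, 349.9, 300.6]
orientation: [0.96, -0.281, 0.001, 0.006]
wrist_force: [0.8, 0.0, -0.6]
width: 86.7
t 0.975 pos [299.4 349.9 300.6] xax -32.67 w 86.7 F [ 0.8  0.  -0.6] T [ 0.06 -0.09 -0.01] q [ 1.22  0.05 -0.23  0.   -1.3  -0.22]
shift cm [40.45  4.37 15.3 ] turn [ 0.01  -0.005 -0.007]
```

```bash
python3 -m creep '0 0 0 5 0.5 0 -1; 0 0 0 5 0.5 0 -1; 0 0 0 5 0.5 1 -1; 0 0 0 5 0.5 1.5 -1; 0 0 0 5 0.5 1.5 -1; 0 0 0 5 0.5 2 -1; 0 0 0 5 0.5 2 -1; 0 0 0 2 0.2 2 -1; 0 0 0 0 0 0 -1;0 0 0 0 0 0 -1'; python3 go.py 616 93 150 -32.3
```

```text
clock: 2.22
position: [598.1, 105.7, 196.8]
orientation: [0.959, -0.283, -0.002, 0.006]
wrist_force: [-0.1, 0.5, -0.4]
width: 86.9
t 2.225 pos [598.1 105.7 196.8] xax -32.85 w 86.9 F [-0.1  0.5 -0.4] T [0.1  0.04 0.03] q [ 0.44  0.38 -0.07  0.01 -1.13  0.55]
shift cm [2.19 0.04 4.68] turn [ 0.012  0.    -0.01 ]
```

```bash
python3 -m creep '0.006 0 -0.005 1.1 0 2.2 -1; 0.006 0 -0.005 1.1 0 2.5 -1; 0 0 0 0 0 2 -1; 0 0 0 0 0 0 -1;0 0 0 0 0 0 -1'; python3 go.py 616 92.5 81 -32.3
python3 - <<'E'
from m import *
for n in("side","top"):
    p,d=grab_frame(n);np.savez(f'{n}1.npz',p=p,d=d)
    a=(220,110,360,250) if n=='side' else (200,140,320,260)
    cv2.imwrite(f'pics/{n}1.png',cv2.resize(p[a[1]:a[3],a[0]:a[2],::-1],None,fx=4,fy=4,interpolation=cv2.INTER_CUBIC))
E
```

```text
clock: 2.85
position: [617.3, 98.8, 136.0]
orientation: [0.962, -0.274, 0.005, -0.004]
wrist_force: [1.0, -0.1, 0.4]
width: 87.0
t 2.85 pos [617.3  98.8 136. ] xax -31.8 w 87.0 F [ 1.  -0.1  0.4] T [ 0.01 -0.02 -0.  ] q [ 0.42  0.45 -0.12  0.   -0.99  0.6 ]
shift cm [0.19 0.66 5.5 ] turn [-0.01  -0.007  0.009]
```

View pics/side1.png

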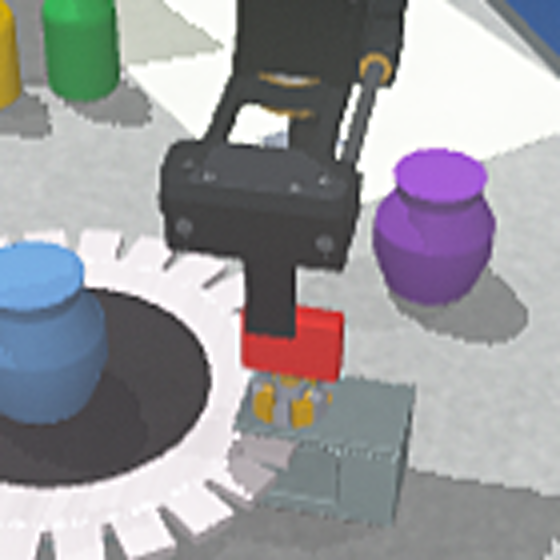

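View pics/top1.png

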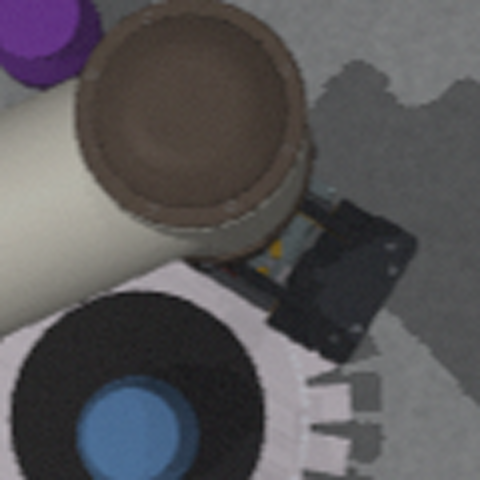

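The side view shows the near finger at crop (270,300) over the paddle at (293,342), and the jaws straddle it. I'll correct the position and descend.

```bash
python3 -m creep '0 0 0 0.2 0.66 0 -1; 0 0 0 0 0 1.5 -1; 0 0 0 0 0 1.5 -1; 0 0 0 0 0 1.2 -1; 0 0 0 0 0 0 -1;0 0 0 0 0 0 -1'; python3 go.py 616 92.5 81 -32.3
```

```text
clock: 3.7
position: [615.7, 91.7, 91.1]
orientation: [0.962, -0.274, 0.005, -0.004]
wrist_force: [-1.1, 0.1, 0.3]
width: 87.0
t 3.7 pos [615.7  91.7  91.1] xax -31.83 w 87.0 F [-1.1  0.1  0.3] T [-0.05  0.07  0.  ] q [ 0.41  0.49 -0.18 -0.   -0.89  0.61]
shift cm [-0.02 -0.07  1.01] turn [-0.01  -0.007  0.008]
```

```bash
python3 -m creep '-0.01 -0.007 0.008 0 -0.05 0.6 -1; 0 0 0 0 0 0.4 -1; 0 0 0 0 0 0 -1; 0 0 0 0 0 0 0'; python3 go.py 616 92.5 81 -32.3
python3 - <<'E'
from m import *
for n in("side",):
    p,d=grab_frame(n)
    a=(220,110,360,250)
    cv2.imwrite(f'pics/{n}2.png',cv2.resize(p[a[1]:a[3],a[0]:a[2],::-1],None,fx=4,fy=4,interpolation=cv2.INTER_CUBIC))
E
```

```text
clock: 4.2
position: [616.8, 92.5, 81.2]
orientation: [0.961, -0.278, 0.0, -0.0]
wrist_force: [-0.2, 0.7, 1.4]
width: 82.6
t 4.2 pos [616.8  92.5  81.2] xax -32.31 w 82.6 F [-0.2  0.7  1.4] T [ 0.04 -0.02 -0.01] q [ 0.41  0.51 -0.17  0.   -0.89  0.6 ]
shift cm [-0.06  0.04  0.02] turn [-0.001 -0.001 -0.   ]
```

View pics/side2.png

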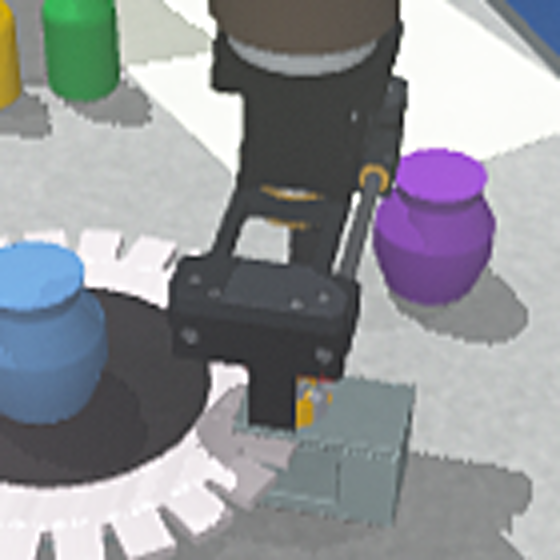

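The near finger, with its tip at crop (273,425), hangs beside the paddle above the crown. I'll close gently first, then firmly.

```bash
python3 -m creep '0 0 0 0 0 0 0.5; 0 0 0 0 0 0 1; 0 0 0 0 0 0 1; 0 0 0 0 0 0 1; 0 0 0 0 0 0 1; 0 0 0 0 0 0 1;0 0 0 0 0 0 1' 5; python3 go.py 616 92.5 81 -32.3
```

```text
clock: 5.12
position: [617.1, 92.8, 81.8]
orientation: [0.961, -0.278, 0.001, -0.001]
wrist_force: [-0.6, 1.5, 0.5]
width: 14.0
t 5.125 pos [617.1  92.8  81.8] xax -32.31 w 14.0 F [-0.6  1.5  0.5] T [ 0.21 -0.   -0.01] q [ 0.41  0.51 -0.17 -0.   -0.89  0.6 ]
shift cm [-0.07  0.08  0.08] turn [-0.002 -0.001 -0.   ]
```

The width is 14 mm and the side force small, so the grip is well centred. Now I'll firm it up and pull.

```bash
python3 -m creep '0 0 0 0 0 0 1; 0 0 0 0 0 0 1; 0 0 0 0 0 -0.5 1; 0 0 0 0 0 -0.5 1; 0 0 0 0 0 -0.5 1; 0 0 0 0 0 -0.3 1; 0 0 0 0 0 0 1' 45; python3 go.py 617 92.7 102 -32.3
```

```text
clock: 6.0
position: [616.7, 92.8, 96.2]
orientation: [0.96, -0.279, -0.0, -0.001]
wrist_force: [3.7, 0.7, -9.9]
width: 13.8
t 6.0 pos [616.7  92.8  96.2] xax -32.39 w 13.8 F [ 3.7  0.7 -9.9] T [-0.01 -1.35 -0.  ] q [ 0.41  0.49 -0.16 -0.   -0.92  0.6 ]
shift cm [ 0.03 -0.01 -0.58] turn [-0.001  0.001 -0.002]
```

```bash
python3 -m creep '0 0 0 0 0 -0.4 1; 0 0 0 0 0 0 1' ; python3 go.py 617 92.7 101 -92.3; python3 -m creep '0 0 0.06 0 0 0 1; 0 0 0.1 0 0 0 1; 0 0 0.1 0 0 0 1; 0 0 0 0 0 0 1'; python3 go.py 617 92.7 101 -92.3
```

```text
clock: 6.25
position: [616.7, 92.9, 99.8]
orientation: [0.96, -0.279, -0.0, -0.001]
wrist_force: [4.8, -0.0, -12.0]
width: 13.4
t 6.25 pos [616.7  92.9  99.8] xax -32.41 w 13.4 F [  4.8  -0.  -12. ] T [-0.06 -1.5  -0.02] q [ 0.41  0.49 -0.15 -0.   -0.93  0.6 ]
shift cm [ 0.03 -0.   -0.12] turn [-1.000e-03  2.000e-03  1.045e+00]
clock: 6.75
position: [616.7, 92.8, 99.1]
orientation: [0.915, -0.405, -0.001, -0.001]
wrist_force: [4.0, -0.1, -11.5]
width: 14.0
t 6.75 pos [616.7  92.8  99.1] xax -47.72 w 14.0 F [  4.   -0.1 -11.5] T [-0.   -1.5  -0.05] q [ 0.41  0.49 -0.15 -0.   -0.93  0.33]
shift cm [ 0.03 -0.01 -0.19] turn [-0.     0.002  0.778]
```

```bash
python3 -m creep '0 0 0.13 0 0 -0.1 1; 0 0 0.13 0 0 0 1; 0 0 0.13 0 0 -0.05 1; 0 0 0.13 0 0 0 1; 0 0 0 0 0 0 1'; python3 go.py 617 92.7 101 -92.3
```

```text
clock: 7.38
position: [616.6, 92.8, 99.9]
orientation: [0.778, -0.629, -0.001, -0.001]
wrist_force: [4.9, 1.0, -12.0]
width: 13.6
t 7.375 pos [616.6  92.8  99.9] xax -77.88 w 13.6 F [  4.9   1.  -12. ] T [-0.03 -1.55  0.03] q [ 0.41  0.49 -0.15 -0.   -0.93 -0.19]
shift cm [ 0.02 -0.04 -0.11] turn [0.    0.002 0.252]
```

```bash
python3 -m creep '0 0 0.13 0 0 0 1; 0 0 0.13 0 0 0 1; 0 0 0 0 0 0 1; 0 0 0 0 0 0 1'; python3 go.py 617 92.7 94 -92.3
python3 - <<'E'
from m import *
for n in("side",):
    p,d=grab_frame(n)
    a=(220,110,360,250)
    cv2.imwrite(f'pics/{n}3.png',cv2.resize(p[a[1]:a[3],a[0]:a[2],::-1],None,fx=4,fy=4,interpolation=cv2.INTER_CUBIC))
E
```

```text
clock: 7.88
position: [616.5, 92.8, 99.6]
orientation: [-0.692, 0.722, 0.001, 0.0]
wrist_force: [3.8, 0.3, -11.6]
width: 13.7
t 7.875 pos [616.5  92.8  99.6] xax -92.4 w 13.7 F [  3.8   0.3 -11.6] T [-0.01 -1.58 -0.  ] q [ 0.41  0.49 -0.15 -0.   -0.93 -0.45]
shift cm [ 0.01 -0.05  0.56] turn [ 0.001  0.002 -0.002]
```

View pics/side3.png

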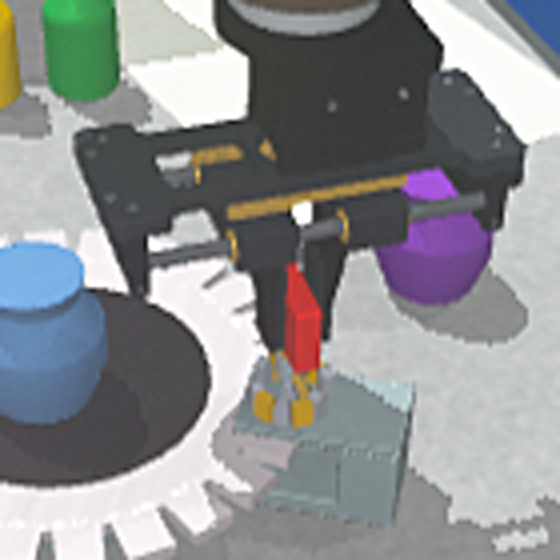

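The paddle is up and twisted 60° at crop (303,320), in line with the notches. I'll let it down.

```bash
python3 -m creep '0 0 0 0 0 0.2 1; 0 0 0 0 0 0.2 1; 0 0 0 0 0 0.2 1; 0 0 0 0 0 0 1; 0 0 0 0 0 0 1'; python3 go.py 617 92.7 94 -92.3
```

```text
clock: 8.55
position: [616.6, 92.8, 93.9]
orientation: [-0.693, 0.721, 0.001, 0.0]
wrist_force: [3.9, 0.1, -9.4]
width: 13.5
t 8.55 pos [616.6  92.8  93.9] xax -92.24 w 13.5 F [ 3.9  0.1 -9.4] T [ 0.04 -1.36  0.03] q [ 0.41  0.5  -0.16 -0.   -0.92 -0.45]
shift cm [ 0.01 -0.04 -0.01] turn [0.001 0.002 0.001]
```

```bash
python3 -m creep '0 0 0 0 0 0.1 1; 0 0 0 0 0 0 1;0 0 0 0 0 0.07 1; 0 0 0 0 0 0 1'; python3 go.py 617 92.7 94 -92.3
```

```text
clock: 9.05
position: [616.6, 92.8, 93.8]
orientation: [-0.693, 0.721, 0.001, 0.001]
wrist_force: [2.8, 0.7, -7.6]
width: 13.6
t 9.05 pos [616.6  92.8  93.8] xax -92.21 w 13.6 F [ 2.8  0.7 -7.6] T [ 0.01 -1.04 -0.03] q [ 0.41  0.5  -0.16 -0.   -0.91 -0.45]
shift cm [ 0.01 -0.04 -0.02] turn [-0.     0.002  0.002]
```

It has seated: the height no longer changes and the load is dropping. I'll unload the rest.

```bash
python3 -m creep '0 0 0 0 0 0.2 1; 0 0 0 0 0 0.2 1; 0 0 0 0 0 0 1'; python3 go.py 617 92.7 94 -92.3
```

```text
clock: 9.43
position: [616.6, 92.8, 93.7]
orientation: [-0.694, 0.72, -0.0, 0.001]
wrist_force: [2.5, -0.8, -6.7]
width: 13.5
t 9.425 pos [616.6  92.8  93.7] xax -92.14 w 13.5 F [ 2.5 -0.8 -6.7] T [ 0.   -0.57 -0.07] q [ 0.41  0.49 -0.16 -0.   -0.91 -0.45]
shift cm [ 0.01 -0.04 -0.03] turn [-0.001  0.001  0.003]
```

```bash
python3 -m creep '0 0 0 0 0 0.2 1; 0 0 0 0 0 0.1 1; 0 0 0 0 0 0 1' 10; python3 go.py 617 92.7 94 -92.3;  python3 -m creep '0 0 0 0 0 0 0.4; 0 0 0 0 0 0 0; 0 0 0 0 0 0 0; 0 0 0 0 0 0 0; 0 0 0 0 0 0 0'; python3 go.py 617 92.7 160 -92.3
python3 - <<'E'
from m import *
for n in("side",):
    p,d=grab_frame(n)
    a=(220,110,360,250)
    cv2.imwrite(f'pics/{n}4.png',cv2.resize(p[a[1]:a[3],a[0]:a[2],::-1],None,fx=4,fy=4,interpolation=cv2.INTER_CUBIC))
E
```

```text
clock: 9.8
position: [616.7, 92.9, 93.6]
orientation: [-0.694, 0.72, -0.001, 0.001]
wrist_force: [0.8, 0.7, -1.1]
width: 14.3
t 9.8 pos [616.7  92.9  93.6] xax -92.06 w 14.3 F [ 0.8  0.7 -1.1] T [ 0.21 -0.05 -0.01] q [ 0.41  0.49 -0.16  0.   -0.91 -0.45]
shift cm [ 0.02 -0.03 -0.04] turn [-0.003  0.001  0.004]
clock: 10.42
position: [616.8, 92.5, 92.6]
orientation: [-0.694, 0.72, -0.001, 0.001]
wrist_force: [-0.2, 0.8, 0.3]
width: 43.2
t 10.425 pos [616.8  92.5  92.6] xax -92.08 w 43.2 F [-0.2  0.8  0.3] T [ 0.1  -0.06 -0.  ] q [ 0.41  0.5  -0.16  0.   -0.91 -0.45]
shift cm [-0.02 -0.03 -6.74] turn [-0.002  0.     0.004]
```

View pics/side4.png

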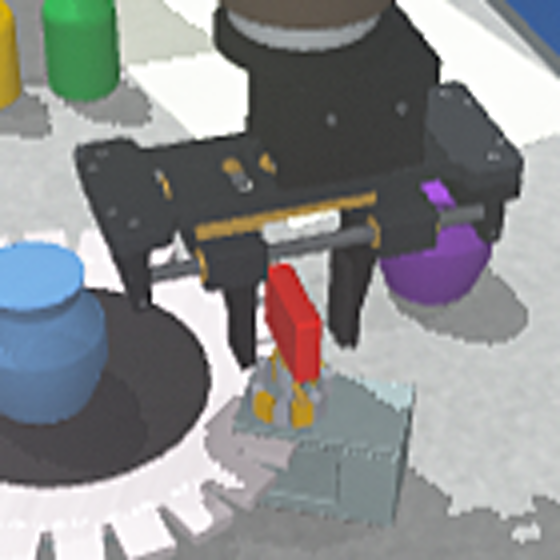

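The knob holds its position, raised and twisted at crop (293,320), with the jaws clear on both sides. I'll lift straight up and back away.

```bash
python3 -m creep '0 0 0 0 0 -1.5 0; 0 0 0 0 0 -3 0; 0 0 0 0 0 -4 0; 0 0 0 0 0 -5 0; 0 0 0 0 0 -5 0; 0 0 0 4 0 -2 0; 0 0 0 5 0 0 0; 0 0 0 5 0 0 0; 0 0 0 5 0 0 0;0 0 0 5 0 0 0; 0 0 0 0 0 0 0;0 0 0 0 0 0 0'
python3 - <<'E'
from m import *
for n,roi in(("top",(235,175,290,225)),("side",(270,165,325,225)),("top",(370,170,420,225))):
    p,d=grab_frame(n);cv2.imwrite(f'pics/{n}5.png',p[...,::-1]);W,m=ana(n,p,d,roi)
    Q=W[m]
    if not len(Q): print(n,'none');continue
    t=Q[Q[:,2]>np.percentile(Q[:,2],95)-6]
    c=t[:,:2]-t[:,:2].mean(0);u,s,v=np.linalg.svd(c);print(n,len(t),t.mean(0),np.percentile(t[:,2],[50,95]),'axis',np.degrees(np.arctan2(v[0,1],v[0,0])),s)
E
```

```text
clock: 11.98
position: [608.3, -154.3, 320.0]
orientation: [-0.695, 0.719, -0.007, 0.007]
wrist_force: [-0.2, -0.2, 0.3]
width: 43.2
top 110 [616.44673681  92.79893666 124.24576383] [124.16911202 127.53527445] axis -92.37367467051587 [138.88665173  37.97930493]
side 102 [615.34873982  89.386058   124.19846401] [124.17355821 125.4440741 ] axis -91.37755887534881 [138.2998287   35.33330678]
top none
```

View pics/side5.png

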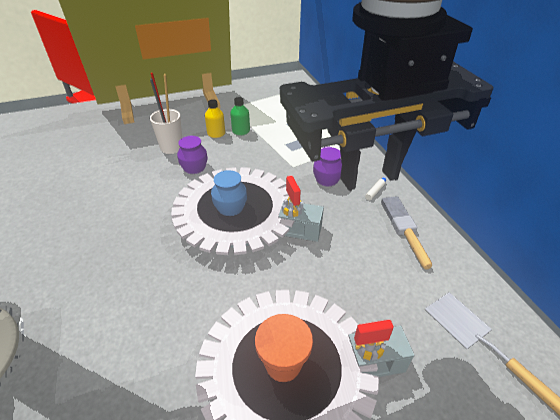

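View pics/top5.png

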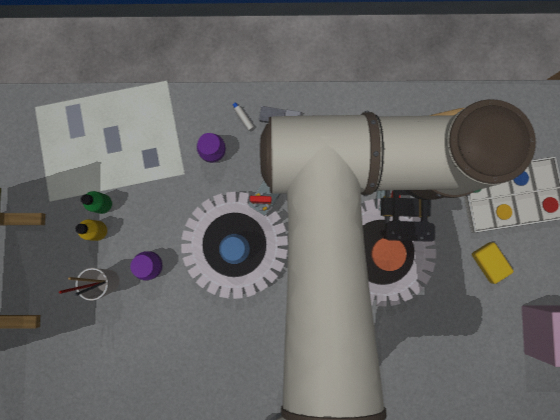

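The blue knob sits about 11.5 mm higher than before and is turned 60° (axis -92°, was -32°), so it is in its notch. The blue pot stands at side (229,193). The terracotta knob at side (374,332) looks unchanged, and the gripper is about 200 mm above everything.

```bash
python3 -c "
from cell import bot
print(bot.job_done())"
```

```text
the job is handed in; nothing more can be done
None
```

The blue pot's turntable is free. I pulled its red knob up about 18 mm, twisted it 60° clockwise and let it down into the yellow rest notch, then backed the arm away. I handed the job in at about 12 s of the 32 s allowed.

- **Knob:** With the arm clear, both cameras show it about 11.5 mm higher than when locked. Its axis has turned from about -32° to about -92°.
- **Blue pot:** It is still standing in its place.
- **Terracotta turntable:** In the side view its knob looks unchanged and still locked. The arm hid that knob from the top camera at the end, so I couldn't confirm it from above.
- **Camera difference:** The side camera placed the knob about 3 mm from where the top camera did. I put this down to the side camera also seeing part of the front face.
- **Forces:** The wrist force readings I took stayed at about 13 N or less.

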